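# Shut the palm-sugar cakes in the clamp-ring canister

## Task

Put all the palm-sugar cakes from the chopping board away in the steel canister so that the ants cannot get at them: lay every cake inside, then set the lid squarely down on the canister's flange. Swing both halves of the clamp ring fully closed round the two flanges, then swing the red lever home into its catch, and last swing the yellow safety hook closed over the lever's stud. Leave the jar, the blue plate, the pot lid and the garlic press where they are.

Things in the scene. Friction and masses are not known exactly. Their poses are not given: they have to be found in the camera images.
- canister: short stainless canister fixed to the worktop: round tube 152 mm outside, 146 mm inside, with a flange 167 mm across at its rim, 66 mm high, inner floor 4 mm above its underside; under the seated lid 55 mm is free, so two cakes may lie one on another. Origin: centre of its underside. Its own -x axis points to the front, where the clamp ring's two halves meet; +x to the rear, where their common vertical hinge pin stands. +y is the side of the left half
- lid: loose round steel lid, 0.38 kg: a flange 167 mm across and 4 mm thick, below it a locating spigot 141 mm across and 7 mm deep that drops into the canister's mouth, and on top a black knob 32 mm across and 30 mm high. Origin: centre of the spigot's underside (the flange's underside is 7 mm above it, the flange's top 11 mm, the knob's top 41 mm); z up. Seated on the canister its origin is 59 mm above the canister's underside
- board: round ironwood chopping board, 280 mm across and 35 mm thick, fixed. Origin: centre of its underside
- cake1: a hard palm-sugar cake, light brown disc 44 mm across and 24 mm high, 45 g, lying on the board. Origin: centre of its underside. Two to four cakes are there; an absent one reads None
- cake2: a hard palm-sugar cake, light brown disc 44 mm across and 24 mm high, 45 g, lying on the board. Origin: centre of its underside. Two to four cakes are there; an absent one reads None
- cake3: a hard palm-sugar cake, light brown disc 44 mm across and 24 mm high, 45 g, lying on the board. Origin: centre of its underside. Two to four cakes are there; an absent one reads None
- cake4: a hard palm-sugar cake, light brown disc 44 mm across and 24 mm high, 45 g, lying on the board. Origin: centre of its underside. Two to four cakes are there; an absent one reads None
- ring_hinge (a point): on the vertical axis of the hinge pin at the rear of the canister (106 mm from its centre) about which both ring halves swing level; 65 mm above the worktop
- ring_left (a joint): angle of the clamp ring's left half (rad): 0 closed round the flanges, against its stop; it grows as the half swings out and away to the canister's +y side, clockwise from above (to 1.0). The half is a steel channel, 92 mm outer radius, 56 to 76 mm above the worktop; closed, its upper lip passes 2.5 mm over the seated lid's flange, so a lid that is not down blocks it. It stays where it is left (friction about 0.25 N m)
- left_tab (a point): an upright finger tab, 10 mm thick (when closed, radially: towards the canister's centre; it turns with its part), 24 mm wide, its top at 110 mm above the worktop; the tab stands free from 76 mm up. This point is the middle of the tab's top edge on the left half, a black rubber tab 90 mm from the canister's centre and 75 degrees round from the front when closed
- ring_right (a joint): angle of the clamp ring's right half (rad), as the left one mirrored: 0 closed, it grows as the half swings out to the canister's -y side, anticlockwise from above (to 1.0). Stays where left (friction about 0.25 N m)
- right_tab (a point): an upright finger tab, 10 mm thick (when closed, radially: towards the canister's centre; it turns with its part), 24 mm wide, its top at 110 mm above the worktop; the tab stands free from 76 mm up. This point is the middle of the tab's top edge on the right half, a black rubber tab, the mirror image of the left one
- lever_pivot (a point): on the vertical pivot pin of the red lever, at the free end of the left half, 66 mm above the worktop
- lever (a joint): angle of the red locking lever on its pivot (rad): 0 closed, lying curved along the outside of the right half's end; it grows as the lever swings out, clockwise from above (to 1.9). Stays where left (friction about 0.06 N m). Its nose goes behind the catch stud on the right half with 6 mm to spare, so both halves must be fully closed first
- lever_tab (a point): an upright finger tab, 10 mm thick (when closed, radially: towards the canister's centre; it turns with its part), 22 mm wide, its top at 110 mm above the worktop; the tab stands free from 74 mm up. This point is the middle of the tab's top edge on the lever, a red tab about 47 mm from the lever's pivot, its thickness across the lever; with ring and lever closed it stands 104 mm from the canister's centre, 18 degrees round from the front to the right
- lever_tip (a point): small steel stud on the outside of the lever near its tip, over which the hook's fork goes; 66 mm above the worktop
- hook_pivot (a point): on the vertical pivot pin of the yellow safety hook, on the outside of the right half; 66 mm above the worktop
- hook (a joint): angle of the yellow safety hook on its pivot (rad): 0 closed, its forked end over the stud of the closed lever; it grows as it swings out, anticlockwise from above (to 1.6). Stays where left (friction about 0.05 N m). Closed before the lever, it blocks the lever
- hook_tab (a point): an upright finger tab, 10 mm thick (when closed, radially: towards the canister's centre; it turns with its part), 22 mm wide, its top at 110 mm above the worktop; the tab stands free from 72 mm up. This point is the middle of the tab's top edge on the hook, a yellow tab about 33 mm from the hook's pivot, its thickness across the hook; with ring and hook closed it stands 114 mm from the canister's centre, 45 degrees round from the front to the right
- hook_fork (a point): middle of the hook's fork, which comes to lie on lever_tip when the hook is home; 66 mm above the worktop
- jar: bystander: empty glass jar with a red twist cap, 74 mm across, 115 mm high. Origin: centre of its underside
- plate: bystander: blue melamine plate, 170 mm across, 20 mm high. Origin: centre of its underside
- pot_lid: bystander: domed aluminium pot lid with a wooden loop handle, 200 mm across, 63 mm high. Origin: centre of its underside
- garlic_press: bystander: steel garlic press, 145 mm long along its x axis, 26 mm high. Origin: on the worktop under its middle
There are look-alikes about, which are no part of the job. Leave any purple or turquoise look-alike of the lid alone. Leave any white look-alike of the cake4 alone.

How it is judged (in metres and radians):
On the way, in this order (a step that is already met when the one before it is completed fails the run):
1. all the cakes lie inside the canister (horizontal distance between each of cake1, cake2, cake3, cake4 and canister below 0.056 m and z of each of cake1, cake2, cake3, cake4 in the frame of canister below 0.039 m and linear speed of each of cake1, cake2, cake3, cake4 below 0.05 m/s), for 0.2 s.
2. the lid is seated on the canister, over the cakes (horizontal distance between each of cake1, cake2, cake3, cake4 and canister below 0.056 m and z of each of cake1, cake2, cake3, cake4 in the frame of canister below 0.039 m and horizontal distance between lid and canister below 0.004 m and z of lid in the frame of canister between 0.055 and 0.0615 m and angle between lid's own z axis and vertical below 0.04 rad and linear speed of lid below 0.03 m/s), for 0.2 s.
3. both halves of the ring are closed round the seated lid's flange and the canister's (horizontal distance between lid and canister below 0.004 m and z of lid in the frame of canister between 0.055 and 0.0615 m and angle between lid's own z axis and vertical below 0.04 rad and value of joint each of ring_left, ring_right below 0.04 rad), for 0.2 s.
4. the red lever is closed into its catch (value of joint each of ring_left, ring_right below 0.04 rad and value of joint lever below 0.08 rad), for 0.2 s.
5. the yellow hook is closed over the lever's stud (all of step 4 and value of joint hook below 0.1 rad and distance between hook_fork and lever_tip below 0.008 m), for 0.2 s.
At the end, for the whole second after the job is handed in: Every cake is in the canister (axis within 56 mm, underside under 35 mm above its floor); lid seated (4 mm off-centre, 3 mm height, 0.04 rad tilt); ring halves closed within 0.04 rad, lever 0.08 rad, hook 0.10 rad and fork 8 mm from the stud (all of step 5 and horizontal distance between each of cake1, cake2, cake3, cake4 and canister below 0.056 m and z of each of cake1, cake2, cake3, cake4 in the frame of canister below 0.039 m and horizontal distance between lid and canister below 0.004 m and z of lid in the frame of canister between 0.055 and 0.0615 m and angle between lid's own z axis and vertical below 0.04 rad); the robot touches nothing.
It fails at once if the jar is moved more than 30 mm or tipped (distance of jar from where it was at the start of the episode above 0.03 m or angle between jar's own z axis and vertical above 0.3 rad).
It fails at once if the blue plate is moved more than 30 mm or tipped (distance of plate from where it was at the start of the episode above 0.03 m or angle between plate's own z axis and vertical above 0.3 rad).
It fails at once if the pot lid is moved more than 30 mm or tipped (distance of pot_lid from where it was at the start of the episode above 0.03 m or angle between pot_lid's own z axis and vertical above 0.3 rad).
It fails at once if the garlic press is moved more than 30 mm or tipped (distance of garlic_press from where it was at the start of the episode above 0.03 m or angle between garlic_press's own z axis and vertical above 0.3 rad).
Of cake1, cake2, cake3, cake4 only 2 to 4 are there at a start; the rules pass over those that are not, and their reading is None.
At some moment in a run one of cake1, cake2, cake3, cake4, lid may be knocked a few centimetres aside while the robot is not near it.
Once in a run the grip may slacken for a moment while it holds something.
It also fails if it takes over 210 s, if anything falls off the work surface, if the arm or the gripper's body presses on something with over 40 N, if the wrist force passes 120 N, or if a joint passes its speed limit or range.

## Robot

A 6-joint arm with a two-finger parallel gripper is mounted at the origin on the work surface. World frame = base frame: x ahead of the robot, y to its left, z up, the work surface at z = 0. Lengths are in m, angles in degrees, forces in N, time in s.
With the tool pointing down it reaches from about 0.25 to 0.725 m from the base axis. Payload 4 kg.
Tool frame: the origin (TCP) lies on the centre line of the jaws, within the pads' length; the fingertips stand r.tips_ahead ahead of it and the grasp point (between the pads) lies 5 mm behind it (r.tips_ahead is the distance from the TCP to the fingertips, in m); z points along the fingers, y is the line along which they close (so a half turn about z gives the same grasp; the last joint's range is limited). The gripper opens to 85 mm and grips with 20 to 120 N. Pads are 22 mm wide; open, the fingers measure 114 mm over their backs; the gripper's body (76 mm by 85 mm) begins 54 mm behind the grasp point. The pads swing forward as they close: fully open they stand 13 mm farther back than shut.
Start: joints at [-69.041, 13.785, 0.286, 76.501, 0, 90], TCP at [0.179, -0.467, 0.245] pointing down, gripper open.
Joint ranges: [-155.79, 155.79], [-60.16, 107.12], [-62.33, 73.08], [-114, 123.19], [-81.49, 82.49], [-180, 180]. Speed limits (degrees/s): [159.86, 159.86, 180, 180, 180, 180].

## Interface

Orientations are given as [roll, pitch, yaw] about the fixed x, y, z axes, in that order (R = Rz(yaw) Ry(pitch) Rx(roll)).
In Python, from rig import r, read_camera, spotter gives the robot as it stands.
- The arm moves only by the shell command python3 -m jog 'ROWS' [OPENING] [FORCE]. ROWS is a JSON object of lists of equal length, an entry for each row: "slide": the shift along the tool's x, y, z in m, a list of three; "delta_rot": the turn, a rotation vector about the tool's x, y, z in degrees, a list of three. In form: {"slide": [[dx, dy, dz], ...], "delta_rot": [[ax, ay, az], ...]}. A call has 1 to 10 rows; each row shifts and turns the commanded pose from where the row before left it, along the tool's axes as they then stand; what a row does not reach is not made up. A row lasts 1/12 s, in which the tool goes at most 41.7 mm and 7.16 degrees, less where a joint would pass 70% of its speed; a pose out of reach is approached as far as the arm can. A call with a gripper value outside its range is refused whole. OPENING is the opening, from 0 (shut) to 1 (fully open), set as the call begins (- or left out, the last holds). The fingers move at their own pace and stop on an object; FORCE is the grip in N (left out, the last holds). Time passes only in rows, so rows that do not move let the fingers close. It gives the time, the measured TCP pose, the force, the opening and the grip force at its end, in the units of the state.
- r.read_state(): the state, without advancing time (a new reading comes with each control period).
- read_camera(name): name is "side" or "top" or "wrist"; returns a dict with "color" (400x640x3 uint8, red, green, blue), "z_map" (400x640 float32, m along the optical axis (not along the pixel's ray), 0 where there is no reading), "vfov" (degrees; the focal length in pixels is half the picture's height over the tangent of half this angle, whatever the lens; pixels are square), "cx", "cy" (the principal point, pixels), "R" (3x3) and "t" (3): a world point X has camera coordinates R X + t. Camera axes: x right, y down, z forward; pixel columns grow to the right and rows downward; lengths in m; the calibration is good to about 2 mm. A picture is of the moment at which its call begins.
- r.job_done(): hands the job in; it is judged then, once.
Trained networks look in a picture, given as the dict that the camera call returned (one of the last four; its "shot" number tells which), for a name from the list of things; names that differ only in an ending like _2 or _b are one class to them, and where a whole thing is asked for, a point or a joint stands for the part that bears it (a point fixed in the world has none). Each returns a list of dicts, best first, with "confidence" (0 to 1); they miss things now and then, are a little off and sometimes report something else, mostly with a low value. They report only what shows in the picture. A call takes as long as a camera call. They do not tell look-alikes from the thing itself.
- spotter.look_for(picture, name): "box" ([left, top, right, bottom] in pixels, round what is visible of it).
- spotter.cut_out(picture, name): "pixels" (400x640 bool, what is visible of it) and "box" ([left, top, right, bottom] in pixels, round what is visible of it).
- spotter.tip_of(picture, name): "point" ([column, row] in pixels: a listed point, or the origin of a listed thing).
The state is a dict: "time_s": time; "qpos": joint angles; "joint_vel": joint speeds; "tau": joint torques, N m; "eef_pos": TCP position; "ee_rot": TCP orientation; "wrist_force": force on the tool from outside, world axes, zero at the start; "moment": the same for the moment, N m; "width": finger opening in m; "grasp_force": force on a finger pad.
Only numpy, scipy, OpenCV 4.12 (cv2) and the standard library are available. Lean on these libraries where they do the work, as an engineer would, in place of code of your own. Each camera call takes 0.05 s, during which the arm holds its last target. There are 200 camera calls.

## Working session

There is one attempt and no reset: what is moved stays moved. The work goes in short steps, Python scripts to look and compute and a shell command to move; the robot and the scene stay as the last step left them, time stands still between calls to the robot, and variables do not carry over. Pictures are saved under pics/ and viewed, at most 14 in all, crops included, and the job is handed in when it is done.

```bash
ls; mkdir -p pics
cat > h.py <<'E'
import numpy as np, cv2
from rig import r, read_camera, spotter
def f(p): return p["color"].shape[0]/2/np.tan(np.radians(p["vfov"])/2)
def cloud(p):
    z=p["z_map"]; v,u=np.mgrid[:z.shape[0],:z.shape[1]]
    c=np.stack([(u-p["cx"])/f(p)*z,(v-p["cy"])/f(p)*z,z],-1)
    return (c-np.array(p["t"]))@np.array(p["R"])
def ray_z(p,uv,h):
    R=np.array(p["R"]);o=-R.T@np.array(p["t"]);d=R.T@np.array([(uv[0]-p["cx"])/f(p),(uv[1]-p["cy"])/f(p),1]);return o+d*(h-o[2])/d[2]
def save(p,n): cv2.imwrite("pics/"+n+".png",cv2.cvtColor(p["color"],cv2.COLOR_RGB2BGR))
E
python3 - <<'E'
from h import *
print(r.read_state(), r.tips_ahead)
t=read_camera("top");save(t,"top0");s=read_camera("side");save(s,"side0")
W=cloud(t)
for n in ["canister","lid","board","cake1","jar","plate","pot_lid","garlic_press"]:
    for d in spotter.cut_out(t,n)[:5]:
        P=W[d["pixels"]&(t["z_map"]>0)]; 
        print(n,round(d["confidence"],2),np.round(d["box"]),np.round(np.median(P,0),3),np.round(np.percentile(P[:,2],95),3),t["color"][d["pixels"]].mean(0).round())
H=dict(ring_hinge=.065,left_tab=.11,right_tab=.11,lever_pivot=.066,lever_tab=.11,lever_tip=.066,hook_pivot=.066,hook_tab=.11,hook_fork=.066,canister=0,lid=0)
for n,h in H.items():
    for d in spotter.tip_of(t,n)[:3]: print(n,round(d["confidence"],2),np.round(d["point"]),ray_z(t,d["point"],h).round(3))
E
```

```text
pics
{'time_s': 0.0, 'qpos': array([-6.90420224e+01,  1.38319692e+01,  2.14667740e-01,  7.64988997e+01,
       -1.72143015e-03,  8.99998532e+01]), 'joint_vel': array([-0.00576899, -0.06911016, -0.03301376,  0.01548753,  0.08547277,
       -0.07331202]), 'tau': array([-1.70271119e-04, -3.72316968e+01,  2.52407777e+01,  1.69709546e-02,
        2.60947684e-05,  4.79565742e-06]), 'eef_pos': array([ 0.17862744, -0.46638678,  0.24442124]), 'ee_rot': array([-1.79883799e+02,  1.72112890e-03,  2.09581278e+01]), 'wrist_force': array([ 0.3695303 , -0.67331156,  0.8014521 ]), 'moment': array([-0.01926451, -0.02645053,  0.03679136]), 'grasp_force': 0.0, 'width': 0.08528171043907631} 0.014
canister 0.56 [280. 147. 366. 204.] [0.619 0.016 0.018] 0.083 [90. 86. 81.]
lid 0.88 [374. 248. 417. 289.] [ 0.223 -0.314  0.012] 0.023 [63. 25. 80.]
lid 0.59 [385. 191. 426. 232.] [ 0.464 -0.353  0.012] 0.022 [140. 135. 131.]
board 0.74 [196. 172. 265. 240.] [0.457 0.361 0.036] 0.044 [53. 26. 12.]
cake1 0.66 [219. 220. 228. 228.] [0.392 0.384 0.059] 0.067 [111.  60.  16.]
cake1 0.34 [323. 146. 359. 190.] [ 0.63
[... 685 characters left out ...]
t_tab 0.66 [320. 134.] [0.751 0.006 0.11 ]
left_tab 0.63 [284. 156.] [0.656 0.149 0.11 ]
left_tab 0.44 [288. 188.] [0.528 0.129 0.11 ]
lever_pivot 0.65 [284. 188.] [0.536 0.147 0.066]
lever_pivot 0.59 [409. 209.] [ 0.459 -0.362  0.066]
lever_tab 0.75 [316. 226.] [0.379 0.014 0.11 ]
lever_tab 0.52 [284. 198.] [0.489 0.14  0.11 ]
lever_tip 0.45 [286. 205.] [0.467 0.136 0.066]
lever_tip 0.31 [214. 204.] [0.462 0.425 0.066]
hook_tab 0.47 [364. 175.] [ 0.589 -0.173  0.11 ]
hook_fork 0.42 [371. 179.] [ 0.581 -0.209  0.066]
canister 0.57 [316. 178.] [0.591 0.018 0.   ]
lid 0.97 [461. 216.] [ 0.445 -0.594  0.   ]
lid 0.88 [396. 270.] [ 0.214 -0.323  0.   ]
lid 0.78 [405. 210.] [ 0.462 -0.358  0.   ]
```

Run:
```python
import cv2
a=cv2.imread("pics/top0.png");cv2.imwrite("pics/top0c.png",cv2.resize(a[90:310,180:490],None,fx=2.5,fy=2.5,interpolation=cv2.INTER_CUBIC))
```

```text
(no output)
```

View pics/top0c.png

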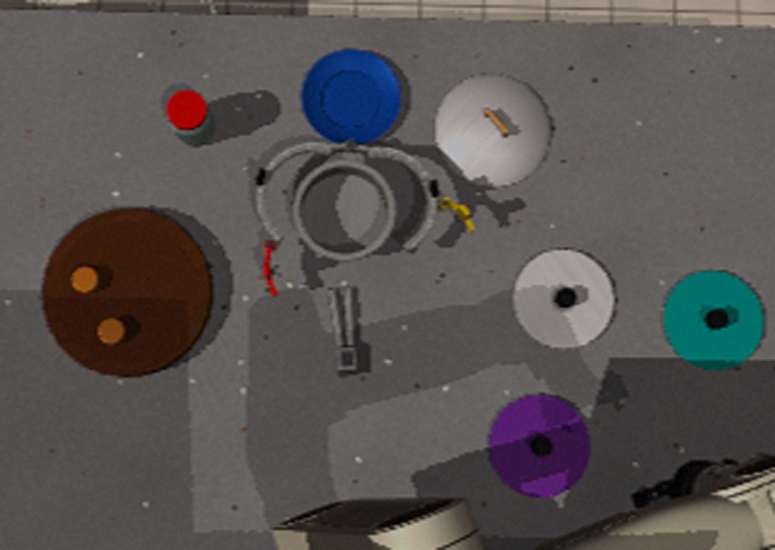

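View pics/side0.png

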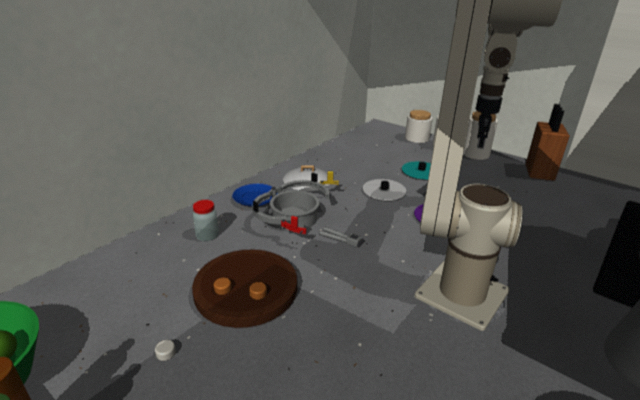

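```bash
cat >> h.py <<'E'
from scipy.spatial.transform import Rotation as Ro
def to(x,y,z,yaw=None,step=.036):
    s=r.read_state();a=Ro.from_euler("xyz",s["ee_rot"],degrees=True)
    d=np.array([x,y,z])-s["eef_pos"];g=Ro.from_euler("xyz",[180,0,s["ee_rot"][2] if yaw is None else yaw],degrees=True)
    rv=(a.inv()*g).as_rotvec(degrees=True)
    print("at",s["eef_pos"].round(4),s["ee_rot"].round(2),"slide(before turn)",a.inv().apply(d).round(4),"after turn",g.inv().apply(d).round(4),"rows",int(np.ceil(np.linalg.norm(d)/step)),"turn",rv.round(2))
E
python3 -m jog '{"slide":[[0.028,-0.0226,-0.0037],[0.028,-0.0226,-0.0037],[0.028,-0.0226,-0.0037],[0.028,-0.0226,-0.0037],[0.028,-0.0226,-0.0037],[0.028,-0.0226,-0.0037],[0.028,-0.0226,-0.0037],[0.028,-0.0226,-0.0037]],"delta_rot":[[0,0,0],[0,0,0],[0,0,0],[0,0,0],[0,0,0],[0,0,0],[0,0,0],[0,0,0]]}' 1 30
python3 -m jog '{"slide":[[0.028,-0.0226,-0.0037],[0.028,-0.0226,-0.0037],[0.028,-0.0226,-0.0037],[0.028,-0.0226,-0.0037],[0.028,-0.0226,-0.0037],[0.028,-0.0226,-0.0037],[0.028,-0.0226,-0.0037],[0,0,0]],"delta_rot":[[0,0,3],[0,0,3],[0,0,3],[0,0,3],[0,0,3],[0,0,3],[0,0,3],[0,0,0]]}'
python3 - <<'E'
from h import *
p=read_camera("wrist");save(p,"w0")
s=r.read_state();print(s["eef_pos"],s["ee_rot"],np.round(p["R"],2),-np.array(p["R"]).T@p["t"])
E
```

```text
time_s: 1.72
eef_pos: [0.3238, -0.2164, 0.2753]
ee_rot: [180.0, -0.0, 20.9]
wrist_force: [0.3, -0.3, -0.6]
width: 0.0854
grasp_force: 0.0
time_s: 2.38
eef_pos: [0.4856, -0.0198, 0.3006]
ee_rot: [-179.9, -0.2, 0.2]
wrist_force: [0.1, 0.1, -0.0]
width: 0.0855
grasp_force: 0.0
[ 0.48335171 -0.02150628  0.30031286] [-1.79984333e+02 -8.61621697e-03  2.22316091e-01] [[ 0.   -1.   -0.  ]
 [-0.96 -0.    0.28]
 [-0.28  0.   -0.96]] [ 0.55663321 -0.02079372  0.42922045]
```

View pics/w0.png

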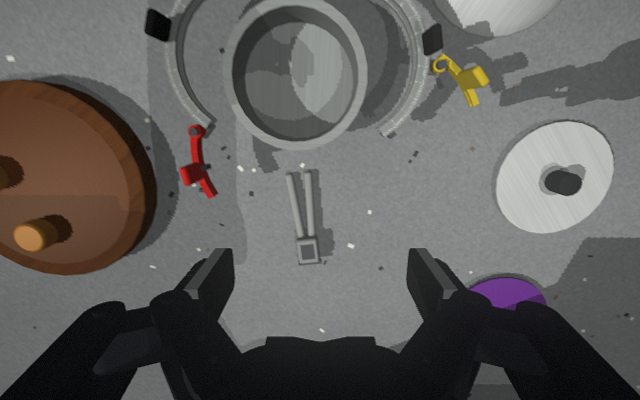

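```bash
cat >> h.py <<'E'
from scipy.optimize import least_squares
def circ(P,R=None):
    c0=list(P[:,:2].mean(0))
    if R is None:
        q=least_squares(lambda q:np.hypot(*(P[:,:2]-q[:2]).T)-q[2],c0+[.08],loss="soft_l1",f_scale=.002)
    else: q=least_squares(lambda q:np.hypot(*(P[:,:2]-q[:2]).T)-R,c0,loss="soft_l1",f_scale=.002)
    return q.x,np.sqrt(np.mean(q.fun**2))
def blobs(W,mask,minn=15):
    n,l,st,_=cv2.connectedComponentsWithStats(mask.astype(np.uint8))
    return [(W[l==i],st[i]) for i in range(1,n) if st[i][4]>=minn]
E
python3 - <<'E'
from h import *
p=read_camera("wrist");W=cloud(p);z=W[...,2]
d=np.hypot(W[...,0]-.613,W[...,1]-.018)
m=(abs(z-.066)<.004)&(d<.095)&(d>.06)
print("can",m.sum(),np.median(z[m]),circ(W[m]), circ(W[m],.0785))
for P,st in blobs(W,(abs(z-.076)<.003)&(d>.08)&(d<.2)): print("ringtop",len(P),P.mean(0).round(4),circ(P) if len(P)>150 else "")
for P,st in blobs(W,(z>.100)&(z<.118)&(d<.25)): print("tab",len(P),P.mean(0).round(4))
d2=np.hypot(W[...,0]-.46,W[...,1]-.36)
for P,st in blobs(W,(z>.054)&(z<.064)&(d2<.14)): print("cake",len(P),P.mean(0).round(4),P.min(0).round(3),P.max(0).round(3))
d2=np.hypot(W[...,0]-.464,W[...,1]+.353)
m=(z>.036)&(z<.048)&(d2<.1);print("knob",m.sum(),W[m].mean(0).round(4))
m=(abs(z-.011)<.004)&(d2<.1);print("lid",m.sum(),circ(W[m]))
to(.42,.38,.25,0)
E
```

```text
can 3233 0.06570163333712725 (array([0.59848472, 0.01037568, 0.07748447]), np.float64(0.0030254303132336608)) (array([0.59855817, 0.01036039]), np.float64(0.003189259586906189))
ringtop 1620 [0.605  0.1361 0.0757] (array([0.61234193, 0.06362953, 0.0820302 ]), np.float64(0.003957663903188127))
ringtop 1737 [ 0.6006 -0.1205  0.0756] (array([ 0.60813711, -0.04622917,  0.08599502]), np.float64(0.004056748235862182))
ringtop 81 [ 0.6099 -0.1529  0.0773] 
ringtop 29 [ 0.5963 -0.1759  0.0763] 
ringtop 429 [0.5074 0.128  0.0747] (array([0.51172444, 0.01572385, 0.11582498]), np.float64(0.003154042431730651))
tab 397 [0.6416 0.1439 0.1076]
tab 338 [ 0.6293 -0.133   0.1079]
tab 291 [ 0.5941 -0.1809  0.1076]
tab 229 [0.4906 0.1288 0.1076]
cake 772 [0.3932 0.3774 0.0582] [0.371 0.357 0.054] [0.414 0.401 0.061]
knob 447 [ 0.4659 -0.3582  0.04  ]
lid 9463 (array([ 0.46546364, -0.36229913,  0.0610349 ]), np.float64(0.017540783301844082))
at [ 0.4819 -0.0227  0.3003] [1.7999e+02 6.0000e-02 1.3000e-01] slide(before turn) [-0.061  -0.4028  0.0503] after turn [-0.0619 -0.4027  0.0503] rows 12 turn [0.01 0.06 0.13]
```

```bash
python3 -m jog '{"slide":[[-0.0051,-0.0336,0.0042],[-0.0051,-0.0336,0.0042],[-0.0051,-0.0336,0.0042],[-0.0051,-0.0336,0.0042],[-0.0051,-0.0336,0.0042],[-0.0051,-0.0336,0.0042],[-0.0051,-0.0336,0.0042],[-0.0051,-0.0336,0.0042],[-0.0051,-0.0336,0.0042],[-0.0051,-0.0336,0.0042]],"delta_rot":[[0,0,0],[0,0,0],[0,0,0],[0,0,0],[0,0,0],[0,0,0],[0,0,0],[0,0,0],[0,0,0],[0,0,0]]}' >/dev/null
python3 -m jog '{"slide":[[-0.0051,-0.0336,0.0042],[-0.0051,-0.0336,0.0042],[0,0,0],[0,0,0]],"delta_rot":[[0,0,0],[0,0,0],[0,0,0],[0,0,0]]}'
cat > cakes.py <<'E'
from h import *
p=read_camera("wrist");W=cloud(p);z=W[...,2];save(p,"w%d"%p["shot"])
d2=np.hypot(W[...,0]-.46,W[...,1]-.36)
for P,st in blobs(W,(z>.052)&(z<.068)&(d2<.15),60): print("cake",len(P),P.mean(0).round(4),np.round((P.min(0)+P.max(0))/2,4),np.ptp(P,axis=0).round(3),circ(P[np.r_[:len(P)]])[0][:0])
E
python3 cakes.py; python3 -c "from h import *;to(.393,.377,.2,0)"; ls pics
```

```text
time_s: 3.65
eef_pos: [0.4047, 0.1615, 0.2798]
ee_rot: [-170.4, 0.1, 15.4]
wrist_force: [0.5, -0.5, 0.2]
width: 0.0853
grasp_force: 0.0
cake 1081 [0.4753 0.425  0.058 ] [0.475  0.4273 0.0566] [0.044 0.043 0.009] []
cake 886 [0.3931 0.3781 0.058 ] [0.3921 0.3805 0.0566] [0.043 0.043 0.009] []
at [0.405  0.1611 0.2797] [-1.7038e+02  7.0000e-02  1.5380e+01] slide(before turn) [ 0.0458 -0.195   0.1138] after turn [-0.012  -0.2159  0.0797] rows 7 turn [-9.55  1.37 15.34]
side0.png
top0.png
top0c.png
w0.png
w5.png
```

```bash
python3 -c "
from h import *
print(r.read_state()['qpos'])"
python3 -m jog '{"slide":[[0,0,0]],"delta_rot":[[0,0,0]]}'
python3 -c "
from h import *
print(r.read_state()['qpos'])"
```

```text
[ 15.32125537   5.55394177  -5.19764941  79.33298171   9.62066166
 179.9418097 ]
time_s: 3.78
eef_pos: [0.4053, 0.1607, 0.2796]
ee_rot: [-170.4, 0.1, 15.3]
wrist_force: [-0.0, 1.2, -0.4]
width: 0.0856
grasp_force: 0.0
[ 15.26336838   5.57316338  -5.18762685  79.33324102   9.61979501
 179.94376939]
```

```bash
python3 -c "
from h import *
to(.4751,.4265,.15,60)"
```

```text
at [0.4053 0.1607 0.2796] [-1.7038e+02  8.0000e-02  1.5320e+01] slide(before turn) [ 0.1378 -0.2129  0.1673] after turn [ 0.2651 -0.0724  0.1296] rows 9 turn [ -9.16  -3.67 -44.58]
```

```bash
python3 -m jog '{"slide":[[0,0,0],[0,0,0],[0,0,0],[0,0,0],[0,0,0],[0,0,0],[0,0,0],[0,0,0]],"delta_rot":[[-1.31,-0.52,-6.37],[-1.31,-0.52,-6.37],[-1.31,-0.52,-6.37],[-1.31,-0.52,-6.37],[-1.31,-0.52,-6.37],[-1.31,-0.52,-6.37],[-1.31,-0.52,-6.37],[0,0,0]]}' >/dev/null
python3 -m jog '{"slide":[[0.0331,-0.009,0.0162],[0.0331,-0.009,0.0162],[0.0331,-0.009,0.0162],[0.0331,-0.009,0.0162],[0.0331,-0.009,0.0162],[0.0331,-0.009,0.0162],[0.0331,-0.009,0.0162],[0.0331,-0.009,0.0162],[0,0,0],[0,0,0]],"delta_rot":[[0,0,0],[0,0,0],[0,0,0],[0,0,0],[0,0,0],[0,0,0],[0,0,0],[0,0,0],[0,0,0],[0,0,0]]}'
python3 cakes.py; python3 -c "
from h import *
to(.4751,.4265,.052,60)"
```

```text
time_s: 5.28
eef_pos: [0.4744, 0.4265, 0.1462]
ee_rot: [-179.9, 0.3, 60.0]
wrist_force: [0.5, -0.8, 0.5]
width: 0.0855
grasp_force: 0.0
cake 2357 [0.4761 0.4301 0.0582] [0.4752 0.4286 0.0564] [0.044 0.044 0.009] []
cake 1824 [0.3943 0.3836 0.058 ] [0.3928 0.3817 0.0562] [0.043 0.043 0.008] []
at [0.4749 0.4258 0.1483] [-1.7994e+02  1.6000e-01  5.9920e+01] slide(before turn) [ 0.001  -0.      0.0963] after turn [ 0.0007 -0.0002  0.0963] rows 3 turn [-0.06  0.16 -0.08]
```

```bash
python3 -m jog '{"slide":[[0.003,-0.001,0.024],[0,0,0.024],[0,0,0.024],[0,0,0.024],[0,0,0],[0,0,0],[0,0,0]],"delta_rot":[[0,0,0],[0,0,0],[0,0,0],[0,0,0],[0,0,0],[0,0,0],[0,0,0]]}'
python3 -m jog '{"slide":[[0,0,0],[0,0,0],[0,0,0],[0,0,0],[0,0,0],[0,0,0],[0,0,0]],"delta_rot":[[0,0,0],[0,0,0],[0,0,0],[0,0,0],[0,0,0],[0,0,0],[0,0,0]]}' 0 40
python3 -m jog '{"slide":[[0,0,-0.015],[0,0,-0.03],[0,0,-0.03],[0,0,0]],"delta_rot":[[0,0,0],[0,0,0],[0,0,0],[0,0,0]]}'
python3 -c "
from h import *
to(.5985-.5*.028,.0104-.866*.028,.14,60)"
```

```text
time_s: 5.92
eef_pos: [0.477, 0.4294, 0.0568]
ee_rot: [179.9, -0.2, 59.9]
wrist_force: [0.2, 1.0, 0.6]
width: 0.0852
grasp_force: 0.0
time_s: 6.5
eef_pos: [0.4764, 0.43, 0.0559]
ee_rot: [179.9, -0.2, 60.0]
wrist_force: [-0.9, -1.5, 5.8]
width: 0.0421
grasp_force: 40.8
time_s: 6.83
eef_pos: [0.4785, 0.4321, 0.1362]
ee_rot: [179.8, -0.7, 60.0]
wrist_force: [-0.0, 0.0, 0.9]
width: 0.0422
grasp_force: 40.8
at [0.4785 0.4321 0.1362] [179.8   -0.66  60.02] slide(before turn) [-0.3333  0.3146 -0.0065] after turn [-0.3332  0.3147 -0.0038] rows 13 turn [ 0.2  -0.66  0.02]
```

```bash
python3 -m jog '{"slide":[[-0.0256,0.0242,-0.006],[-0.0256,0.0242,-0.006],[-0.0256,0.0242,-0.006],[-0.0256,0.0242,-0.004],[-0.0256,0.0242,0],[-0.0256,0.0242,0],[-0.0256,0.0242,0],[-0.0256,0.0242,0]],"delta_rot":[[0,0,0],[0,0,0],[0,0,0],[0,0,0],[0,0,0],[0,0,0],[0,0,0],[0,0,0]]}' >/dev/null
python3 -m jog '{"slide":[[-0.0256,0.0242,0],[-0.0256,0.0242,0],[-0.0256,0.0242,0],[-0.0256,0.0242,0],[-0.0256,0.0242,0],[0,0,0],[0,0,0],[0,0,0]],"delta_rot":[[0,0,0],[0,0,0],[0,0,0],[0,0,0],[0,0,0],[0,0,0],[0,0,0],[0,0,0]]}'
python3 -c "
from h import *
to(.5985-.5*.028,.0104-.866*.028,.027,60)
p=read_camera('wrist');W=cloud(p);z=W[...,2]
d=np.hypot(W[...,0]-.5985,W[...,1]-.0104)
for R in (.0785,):
  m=(abs(z-.066)<.003)&(d<.09)&(d>.068); print(m.sum(),circ(W[m],R))
"
```

```text
time_s: 8.17
eef_pos: [0.5816, -0.016, 0.1507]
ee_rot: [-180.0, -0.0, 60.0]
wrist_force: [0.2, 0.3, 0.1]
width: 0.0421
grasp_force: 40.8
at [ 0.5816 -0.016   0.1507] [-1.7996e+02 -4.0000e-02  5.9990e+01] slide(before turn) [0.0032 0.0015 0.1237] after turn [0.0033 0.0014 0.1237] rows 4 turn [-0.04 -0.04 -0.01]
8596 (array([0.59723746, 0.00963344]), np.float64(0.0032810839545008743))
```

Still held at 42 mm. Lower and release with a modest opening.

```bash
python3 -m jog '{"slide":[[0.0025,0.0015,0.03],[0,0,0.03],[0,0,0.03],[0,0,0.02],[0,0,0.01],[0,0,0],[0,0,0]],"delta_rot":[[0,0,0],[0,0,0],[0,0,0],[0,0,0],[0,0,0],[0,0,0],[0,0,0]]}'
python3 -m jog '{"slide":[[0,0,0.002],[0,0,0],[0,0,0],[0,0,0]],"delta_rot":[[0,0,0],[0,0,0],[0,0,0],[0,0,0]]}' 0.68
python3 -m jog '{"slide":[[0,0,-0.015],[0,0,-0.03],[0,0,-0.035],[0,0,-0.035],[0,0,-0.02],[0,0,0]],"delta_rot":[[0,0,0],[0,0,0],[0,0,0],[0,0,0],[0,0,0],[0,0,0]]}'
python3 -c "
from h import *
to(.3928,.381,.14,60)
p=read_camera('wrist');W=cloud(p);z=W[...,2];save(p,'wc')
d=np.hypot(W[...,0]-.5975,W[...,1]-.01)
m=(abs(z-.066)<.003)&(d<.09)&(d>.068); print(m.sum(),circ(W[m],.0785))
for P,st in blobs(W,(z>.02)&(z<.036)&(d<.07),100): print(len(P),P.mean(0).round(4),np.ptp(P,axis=0).round(3))
"
```

```text
time_s: 8.8
eef_pos: [0.5845, -0.0136, 0.0312]
ee_rot: [-180.0, -0.0, 60.1]
wrist_force: [-0.3, 0.0, 0.7]
width: 0.0421
grasp_force: 40.8
time_s: 9.13
eef_pos: [0.5853, -0.0148, 0.0302]
ee_rot: [179.9, -0.1, 60.0]
wrist_force: [0.1, 0.3, 0.5]
width: 0.0583
grasp_force: 0.0
time_s: 9.63
eef_pos: [0.5881, -0.015, 0.1708]
ee_rot: [179.4, -0.4, 60.0]
wrist_force: [0.6, 0.7, 0.6]
width: 0.0582
grasp_force: 0.0
at [ 0.5881 -0.015   0.1708] [179.39  -0.36  60.  ] slide(before turn) [ 0.2451 -0.3675  0.0284] after turn [ 0.2453 -0.3671  0.0308] rows 13 turn [ 0.61 -0.36  0.  ]
8352 (array([0.59756746, 0.0100022 ]), np.float64(0.003309048868345262))
1552 [ 0.5868 -0.0144  0.0272] [0.043 0.043 0.01 ]
```

```bash
python3 -m jog '{"slide":[[0.0189,-0.0282,0],[0.0189,-0.0282,0],[0.0189,-0.0282,0],[0.0189,-0.0282,0],[0.0189,-0.0282,0],[0.0189,-0.0282,0],[0.0189,-0.0282,0],[0.0189,-0.0282,0],[0.0189,-0.0282,0]],"delta_rot":[[0,0,0],[0,0,0],[0,0,0],[0,0,0],[0,0,0],[0,0,0],[0,0,0],[0,0,0],[0,0,0]]}' 1 >/dev/null
python3 -m jog '{"slide":[[0.0189,-0.0282,0.007],[0.0189,-0.0282,0.007],[0.0189,-0.0282,0.007],[0.0189,-0.0282,0.007],[0,0,0],[0,0,0],[0,0,0]],"delta_rot":[[0,0,0],[0,0,0],[0,0,0],[0,0,0],[0,0,0],[0,0,0],[0,0,0]]}'
python3 cakes.py; python3 -c "
from h import *
to(.3928,.381,.053,60)"
```

```text
time_s: 11.02
eef_pos: [0.3891, 0.3806, 0.135]
ee_rot: [-180.0, 0.1, 60.0]
wrist_force: [0.5, -0.2, -0.4]
width: 0.0855
grasp_force: 0.0
cake 2574 [0.3927 0.383  0.0582] [0.3919 0.3816 0.0566] [0.043 0.044 0.009] []
at [0.3896 0.3803 0.1354] [-1.7999e+02  7.0000e-02  5.9970e+01] slide(before turn) [0.0023 0.0024 0.0824] after turn [0.0022 0.0024 0.0824] rows 3 turn [-0.01  0.07 -0.03]
```

```bash
python3 -m jog '{"slide":[[0.003,0.0017,0.025],[0,0,0.025],[0,0,0.02],[0,0,0.01],[0,0,0],[0,0,0],[0,0,0]],"delta_rot":[[0,0,0],[0,0,0],[0,0,0],[0,0,0],[0,0,0],[0,0,0],[0,0,0]]}'
python3 -m jog '{"slide":[[0,0,0],[0,0,0],[0,0,0],[0,0,0],[0,0,0],[0,0,0],[0,0,0]],"delta_rot":[[0,0,0],[0,0,0],[0,0,0],[0,0,0],[0,0,0],[0,0,0],[0,0,0]]}' 0 40
python3 -m jog '{"slide":[[0,0,-0.015],[0,0,-0.03],[0,0,-0.03],[0,0,-0.025],[0,0,0]],"delta_rot":[[0,0,0],[0,0,0],[0,0,0],[0,0,0],[0,0,0]]}'
python3 -c "
from h import *
to(.6115,.0343,.155,60)"
```

```text
time_s: 11.65
eef_pos: [0.3938, 0.3834, 0.0574]
ee_rot: [180.0, -0.2, 60.0]
wrist_force: [0.4, -0.1, 0.2]
width: 0.0852
grasp_force: 0.0
time_s: 12.23
eef_pos: [0.393, 0.3836, 0.0572]
ee_rot: [180.0, -0.1, 60.0]
wrist_force: [-0.3, -1.0, 6.4]
width: 0.0424
grasp_force: 40.4
time_s: 12.65
eef_pos: [0.3951, 0.3856, 0.1619]
ee_rot: [179.8, -0.6, 60.0]
wrist_force: [0.4, 0.7, -0.5]
width: 0.0416
grasp_force: 40.9
at [0.3951 0.3856 0.1619] [179.84  -0.6   60.03] slide(before turn) [-0.1962  0.363   0.0058] after turn [-0.196   0.3631  0.0069] rows 12 turn [ 0.16 -0.6   0.03]
```

```bash
python3 -m jog '{"slide":[[-0.0163,0.0302,0],[-0.0163,0.0302,0],[-0.0163,0.0302,0],[-0.0163,0.0302,0],[-0.0163,0.0302,0],[-0.0163,0.0302,0],[-0.0163,0.0302,0]],"delta_rot":[[0,0,0],[0,0,0],[0,0,0],[0,0,0],[0,0,0],[0,0,0],[0,0,0]]}' >/dev/null
python3 -m jog '{"slide":[[-0.0163,0.0302,0],[-0.0163,0.0302,0],[-0.0163,0.0302,0],[-0.0163,0.0302,0],[-0.0163,0.0302,0],[0,0,0],[0,0,0],[0,0,0]],"delta_rot":[[0,0,0],[0,0,0],[0,0,0],[0,0,0],[0,0,0],[0,0,0],[0,0,0],[0,0,0]]}'
python3 -c "
from h import *
to(.6115,.0343,.027,60)
"
```

```text
time_s: 13.9
eef_pos: [0.608, 0.0326, 0.155]
ee_rot: [-179.9, 0.0, 60.0]
wrist_force: [0.5, -1.1, -0.8]
width: 0.0418
grasp_force: 40.9
at [0.608  0.0326 0.155 ] [-1.7988e+02  2.0000e-02  5.9990e+01] slide(before turn) [0.0032 0.0024 0.128 ] after turn [0.0032 0.0021 0.128 ] rows 4 turn [-0.12  0.02 -0.01]
```

```bash
python3 -m jog '{"slide":[[0.003,0.002,0.03],[0,0,0.03],[0,0,0.03],[0,0,0.02],[0,0,0.012],[0,0,0.002],[0,0,0]],"delta_rot":[[0,0,0],[0,0,0],[0,0,0],[0,0,0],[0,0,0],[0,0,0],[0,0,0]]}'
python3 -m jog '{"slide":[[0,0,0.002],[0,0,0],[0,0,0],[0,0,0]],"delta_rot":[[0,0,0],[0,0,0],[0,0,0],[0,0,0]]}' 0.68
python3 -m jog '{"slide":[[0,0,-0.015],[0,0,-0.03],[0,0,-0.035],[0,0,-0.035],[0,0,-0.035],[0,0,-0.035],[0,0,0]],"delta_rot":[[0,0,0],[0,0,0],[0,0,0],[0,0,0],[0,0,0],[0,0,0],[0,0,0]]}'
python3 -c "
from h import *
p=read_camera('wrist');W=cloud(p);z=W[...,2]
d=np.hypot(W[...,0]-.5975,W[...,1]-.01)
m=(abs(z-.066)<.003)&(d<.09)&(d>.068); print(m.sum(),circ(W[m],.0785))
for P,st in blobs(W,(z>.02)&(z<.036)&(d<.07),100): print(len(P),P.mean(0).round(4),np.ptp(P,axis=0).round(3))
to(.46,-.358,.2,-30)
"
```

```text
time_s: 14.48
eef_pos: [0.6105, 0.0356, 0.031]
ee_rot: [-179.9, 0.1, 60.1]
wrist_force: [0.3, -0.4, -0.4]
width: 0.0424
grasp_force: 29.0
time_s: 14.82
eef_pos: [0.6129, 0.0343, 0.0312]
ee_rot: [179.9, -0.1, 60.0]
wrist_force: [-0.2, 0.5, 0.5]
width: 0.0582
grasp_force: 0.0
time_s: 15.4
eef_pos: [0.6161, 0.0341, 0.2247]
ee_rot: [179.2, -0.5, 60.0]
wrist_force: [2.1, 0.4, 1.0]
width: 0.0581
grasp_force: 0.0
4429 (array([0.59762776, 0.01025306]), np.float64(0.0032759616319265957))
1124 [0.6121 0.0343 0.0272] [0.043 0.043 0.01 ]
1006 [ 0.5872 -0.0139  0.0271] [0.043 0.043 0.01 ]
at [0.615  0.0341 0.2212] [179.43  -0.4   60.  ] slide(before turn) [-0.4172  0.0616  0.0189] after turn [0.0618 0.4171 0.0212] rows 12 turn [ 0.13 -0.76 90.  ]
```

```bash
python3 -m jog '{"slide":[[-0.0348,0.0051,0.001],[-0.0348,0.0051,0.001],[-0.0348,0.0051,0.001],[-0.0348,0.0051,0.001],[-0.0348,0.0051,0.001],[-0.0348,0.0051,0.001],[-0.0348,0.0051,0.001]],"delta_rot":[[0,0,0],[0,0,0],[0,0,0],[0,0,0],[0,0,0],[0,0,0],[0,0,0]]}' 0.8 >/dev/null
python3 -m jog '{"slide":[[-0.0348,0.0051,0.001],[-0.0348,0.0051,0.005],[-0.0348,0.0051,0.01],[-0.0348,0.0051,0.01],[-0.0348,0.0051,0.01],[0,0,0],[0,0,0],[0,0,0]],"delta_rot":[[0,0,0],[0,0,0],[0,0,0],[0,0,0],[0,0,0],[0,0,0],[0,0,0],[0,0,0]]}'
cat > lid.py <<'E'
from h import *
p=read_camera('wrist');W=cloud(p);z=W[...,2];save(p,'lid%d'%p["shot"])
d=np.hypot(W[...,0]-.4659,W[...,1]+.358)
m=(abs(z-.041)<.006)&(d<.1);c=(W[m].max(0)+W[m].min(0))/2
print("knob",m.sum(),W[m].mean(0).round(4),c.round(4),np.ptp(W[m],axis=0).round(3))
d=np.hypot(*(W[...,:2]-c[:2]).transpose(2,0,1))
e=cv2.Canny(((z>.006)&(z<.02)&(d<.1)).astype(np.uint8)*255,50,100)>0
e&=(d>.075)&(d<.09);print("lid edge",e.sum(),circ(W[e],.0835))
to(c[0],c[1],.045)
E
python3 lid.py
```

```text
time_s: 16.7
eef_pos: [0.4558, -0.3578, 0.171]
ee_rot: [-179.9, -0.1, 60.0]
wrist_force: [-0.6, -0.3, 0.4]
width: 0.0682
grasp_force: 0.0
knob 906 [ 0.4656 -0.359   0.0404] [ 0.4651 -0.3598  0.0389] [0.031 0.031 0.008]
lid edge 619 (array([ 0.46436673, -0.35971423]), np.float64(0.002792380373276018))
at [ 0.4564 -0.3574  0.1715] [-1.7995e+02 -5.0000e-02  6.0050e+01] slide(before turn) [0.0021 0.0089 0.1265] after turn [0.0022 0.0087 0.1265] rows 4 turn [-0.05 -0.05  0.  ]
```

```bash
python3 -m jog '{"slide":[[0.002,0.0087,0.03],[0,0,0.035],[0,0,0.035],[0,0,0.025],[0,0,0.011],[0,0,0],[0,0,0]],"delta_rot":[[0,0,0],[0,0,0],[0,0,0],[0,0,0],[0,0,0],[0,0,0],[0,0,0]]}'
python3 lid.py
python3 -c "
from h import *
print(r.tips_ahead)"
```

```text
time_s: 17.33
eef_pos: [0.4657, -0.3601, 0.0364]
ee_rot: [180.0, -0.0, 60.1]
wrist_force: [1.0, 0.9, 0.3]
width: 0.0686
grasp_force: 0.0
knob 4274 [ 0.4664 -0.3579  0.0406] [ 0.4687 -0.3594  0.041 ] [0.083 0.057 0.012]
lid edge 778 (array([ 0.46525355, -0.35990444]), np.float64(0.003262513732177901))
at [ 0.4665 -0.361   0.0375] [179.84  -0.    60.09] slide(before turn) [ 0.0025  0.0012 -0.0075] after turn [ 0.0025  0.0012 -0.0075] rows 1 turn [ 0.16 -0.   -0.  ]
0.014
```

```bash
python3 -m jog '{"slide":[[0,0,0],[0,0,0],[0,0,0],[0,0,0],[0,0,0],[0,0,0],[0,0,0],[0,0,0]],"delta_rot":[[0,0,0],[0,0,0],[0,0,0],[0,0,0],[0,0,0],[0,0,0],[0,0,0],[0,0,0]]}' 0 110
python3 -m jog '{"slide":[[0,0,-0.01],[0,0,-0.025],[0,0,-0.03],[0,0,-0.03],[0,0,-0.03],[0,0,0],[0,0,0]],"delta_rot":[[0,0,0],[0,0,0],[0,0,0],[0,0,0],[0,0,0],[0,0,0],[0,0,0]]}'
python3 -c "
from h import *
p=read_camera('wrist');W=cloud(p);save(p,'lidheld')
to(.5975,.0102,.165,60)"
```

```text
time_s: 18.05
eef_pos: [0.4655, -0.3613, 0.038]
ee_rot: [179.9, -0.0, 60.0]
wrist_force: [-1.0, 0.7, 7.3]
width: 0.0285
grasp_force: 108.1
time_s: 18.63
eef_pos: [0.4659, -0.3618, 0.1631]
ee_rot: [179.7, 0.0, 60.0]
wrist_force: [-0.2, 0.2, -3.9]
width: 0.0283
grasp_force: 109.2
at [ 0.4647 -0.3608  0.1609] [ 1.7998e+02 -2.0000e-02  6.0010e+01] slide(before turn) [ 0.3877 -0.0704 -0.004 ] after turn [ 0.3877 -0.0705 -0.0041] rows 11 turn [ 0.02 -0.02  0.01]
```

View pics/lidheld.png

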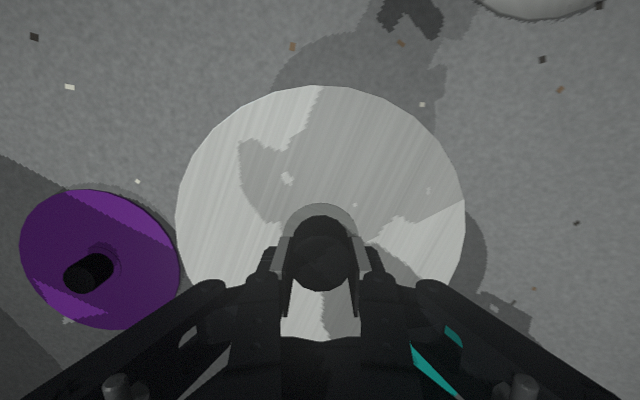

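```bash
python3 -m jog '{"slide":[[0.0352,-0.0064,-0.005],[0.0352,-0.0064,-0.005],[0.0352,-0.0064,-0.005],[0.0352,-0.0064,-0.005],[0.0352,-0.0064,-0.003],[0.0352,-0.0064,0],[0.0352,-0.0064,0],[0.0352,-0.0064,0],[0.0352,-0.0064,0]],"delta_rot":[[0,0,0],[0,0,0],[0,0,0],[0,0,0],[0,0,0],[0,0,0],[0,0,0],[0,0,0],[0,0,0]]}' >/dev/null
python3 -m jog '{"slide":[[0.0352,-0.0064,0],[0.0352,-0.0064,0],[0,0,0],[0,0,0],[0,0,0]],"delta_rot":[[0,0,0],[0,0,0],[0,0,0],[0,0,0],[0,0,0]]}'
cat > held.py <<'E'
from h import *
p=read_camera('wrist');W=cloud(p);z=W[...,2];save(p,'held%d'%p["shot"])
s=r.read_state();T=s["eef_pos"];zt=T[2]-.027
d=np.hypot(W[...,0]-T[0],W[...,1]-T[1])
m=(abs(z-zt)<.012)&(d<.1); 
A=W[m];pl=np.linalg.lstsq(np.c_[A[:,:2]-T[:2],np.ones(len(A))],A[:,2],rcond=None)[0]
e=(cv2.Canny(m.astype(np.uint8)*255,50,100)>0)&(d>.07)&(d<.092)
c,rm=circ(W[e],.0835);print("lid",e.sum(),c.round(4),rm.round(4),"top z at centre",pl[2].round(4),"tilt",pl[:2].round(3),"off",(c-T[:2]).round(4))
to(.5976-(c[0]-T[0]),.0102-(c[1]-T[1]),.097,60)
E
python3 held.py
```

```text
time_s: 19.85
eef_pos: [0.5959, 0.0098, 0.1815]
ee_rot: [-179.8, 0.2, 60.1]
wrist_force: [-0.6, -0.7, -4.2]
width: 0.028
grasp_force: 109.2
lid 642 [0.5941 0.0057] 0.0052 top z at centre 0.1542 tilt [-0.007  0.   ] off [-0.0019 -0.0033]
at [0.596 0.009 0.182] [-1.7981e+02  1.2000e-01  5.9980e+01] slide(before turn) [0.0058 0.0011 0.085 ] after turn [0.0056 0.0008 0.085 ] rows 3 turn [-0.19  0.12 -0.02]
```

```bash
cat > held.py <<'E'
from h import *
p=read_camera('wrist');W=cloud(p)
s=r.read_state();T=s["eef_pos"];zt=T[2]-.027
# pixel-edge method: depth jump boundary of flange, rays intersected with flange-top plane
z=W[...,2];m=((abs(z-zt)<.008)).astype(np.uint8)
cs,_=cv2.findContours(m,cv2.RETR_EXTERNAL,cv2.CHAIN_APPROX_NONE);c=max(cs,key=cv2.contourArea)[:,0]
P=np.array([ray_z(p,q,zt) for q in c]);ctr=T[:2]
for k in range(6):
    d=np.hypot(*(P[:,:2]-ctr).T);g=abs(d-.0835)<[.012,.008,.005,.003,.003,.003][k];ctr=circ(P[g],.0835)[0]
q,rm=circ(P[g]);a=np.degrees(np.arctan2(*(P[g][:,:2]-ctr).T[::-1]))
print(g.sum(),"R fixed",ctr.round(4),"free",q.round(4),rm.round(4),"arc",np.histogram(a,bins=12,range=(-180,180))[0],"off",(ctr-T[:2]).round(4))
E
python3 held.py
python3 - <<'E'
from h import *
# tool-x/-y offsets in tool frame
E
```

```text
528 R fixed [0.5959 0.0088] free [0.5967 0.0103 0.082 ] 0.0002 arc [ 0  0  0  0 44 72 66 82 83 65 71 45] off [-0.0004  0.0002]
```

```bash
python3 -m jog '{"slide":[[0.0008,0.0014,0.03],[0,0,0.025],[0,0,0.013],[0,0,0],[0,0,0],[0,0,0],[0,0,0]],"delta_rot":[[0,0,0],[0,0,0],[0,0,0],[0,0,0],[0,0,0],[0,0,0],[0,0,0]]}'
python3 held.py;python3 -c "
from h import *
to(.5976,.0087,.098,60)"
```

```text
time_s: 20.53
eef_pos: [0.6002, 0.0092, 0.1177]
ee_rot: [179.8, -0.1, 60.0]
wrist_force: [1.1, -0.2, -2.9]
width: 0.0279
grasp_force: 109.4
530 R fixed [0.6005 0.009 ] free [0.6012 0.0102 0.0823] 0.0002 arc [ 0  0  0  0 46 72 64 82 83 67 71 45] off [ 0.0003 -0.0004]
at [0.6002 0.0094 0.1177] [ 1.7984e+02 -1.2000e-01  5.9980e+01] slide(before turn) [-0.0019 -0.002   0.0197] after turn [-0.0019 -0.0019  0.0197] rows 1 turn [ 0.16 -0.12 -0.02]
```

```bash
python3 -m jog '{"slide":[[-0.0016,-0.003,0.005],[0,0,0],[0,0,0],[0,0,0.006],[0,0,0.004],[0,0,0],[0,0,0]],"delta_rot":[[0,0,0],[0,0,0],[0,0,0],[0,0,0],[0,0,0],[0,0,0],[0,0,0]]}'
python3 held.py
```

```text
time_s: 21.17
eef_pos: [0.5951, 0.0099, 0.1002]
ee_rot: [-179.9, 0.0, 60.0]
wrist_force: [0.0, 0.2, -2.7]
width: 0.0282
grasp_force: 109.4
538 R fixed [0.5952 0.0098] free [0.596  0.0112 0.0821] 0.0002 arc [ 0  0  0  0 45 71 70 87 84 65 71 45] off [-0.0003 -0.0002]
```

```bash
python3 -m jog '{"slide":[[0.0003,0.0007,0.002],[0,0,0.001],[0,0,0.001],[0,0,0],[0,0,0]],"delta_rot":[[0,0,0],[0,0,0],[0,0,0],[0,0,0],[0,0,0]]}'
python3 held.py
```

```text
time_s: 21.63
eef_pos: [0.5965, 0.0098, 0.0971]
ee_rot: [180.0, -0.0, 60.0]
wrist_force: [-0.2, -0.3, -2.3]
width: 0.0286
grasp_force: 109.3
531 R fixed [0.5967 0.0096] free [0.5974 0.0108 0.0823] 0.0002 arc [ 0  0  0  0 47 71 65 82 83 66 71 46] off [ 0.0002 -0.0002]
```

```bash
python3 -m jog '{"slide":[[0,0,0.0015],[0,0,0.001],[0,0,0],[0,0,0]],"delta_rot":[[0,0,0],[0,0,0],[0,0,0],[0,0,0]]}'
python3 -m jog '{"slide":[[0,0,0],[0,0,0],[0,0,0],[0,0,0],[0,0,0]],"delta_rot":[[0,0,0],[0,0,0],[0,0,0],[0,0,0],[0,0,0]]}' 0.75 60
python3 -m jog '{"slide":[[0,0,-0.015],[0,0,-0.035],[0,0,-0.035],[0,0,-0.035],[0,0,-0.035],[0,0,-0.03],[-0.03,-0.005,0],[-0.03,-0.005,0],[0,0,0],[0,0,0]],"delta_rot":[[0,0,0],[0,0,0],[0,0,0],[0,0,0],[0,0,0],[0,0,0],[0,0,0],[0,0,0],[0,0,0],[0,0,0]]}'
cat > ring.py <<'E'
from h import *
p=read_camera('wrist');W=cloud(p);z=W[...,2];save(p,'r%d'%p["shot"]);print("shot",p["shot"])
d=np.hypot(W[...,0]-.5976,W[...,1]-.0102)
m=(abs(z-.070)<.003)&(d<.1);A=W[m];pl=np.linalg.lstsq(np.c_[A[:,:2]-[.5976,.0102],np.ones(len(A))],A[:,2],rcond=None)[0]
print("lid top z",m.sum(),pl.round(4))
m=(z>.093)&(z<.106)&(d<.05);print("knob",W[m].mean(0).round(4),((W[m].max(0)+W[m].min(0))/2).round(4))
hsv=cv2.cvtColor(p["color"],cv2.COLOR_RGB2HSV)
for P,st in blobs(W,(z>.102)&(z<.116)&(d>.06)&(d<.25),80):
    b=p["color"][st[1]:st[1]+st[3],st[0]:st[0]+st[2]].reshape(-1,3).mean(0)
    cc,(w,h),a=cv2.minAreaRect((P[:,:2]*1000).astype(np.float32));print("tab",len(P),np.round(cc,1),"size",round(w,1),round(h,1),"ang",round(a,1),P.mean(0).round(4),b.round())
E
python3 ring.py; ls -t pics|head -1
```

```text
time_s: 22.02
eef_pos: [0.5966, 0.0098, 0.097]
ee_rot: [179.9, -0.1, 60.0]
wrist_force: [-4.4, 0.8, 10.4]
width: 0.0285
grasp_force: 110.6
time_s: 22.43
eef_pos: [0.5964, 0.0098, 0.0942]
ee_rot: [-180.0, -0.0, 60.0]
wrist_force: [-0.8, -0.4, 0.2]
width: 0.0642
grasp_force: 0.0
time_s: 23.27
eef_pos: [0.5571, -0.0381, 0.2797]
ee_rot: [180.0, -0.0, 59.9]
wrist_force: [0.9, 0.4, 0.1]
width: 0.0643
grasp_force: 0.0
shot 19
lid top z 17307 [0.0004 0.0003 0.0698]
knob [0.5977 0.0107 0.0995] [0.5977 0.0103 0.0986]
tab 312 [490.1 130.3] size 21.8 10.0 ang 11.7 [0.491  0.1297 0.1083] [98. 38. 36.]
tab 226 [ 630.4 -133.7] size 23.9 10.2 ang 11.0 [ 0.6301 -0.1324  0.1081] [55. 56. 53.]
r19.png
```

```bash
python3 -m jog '{"slide":[[0,0,0],[0,0,0],[0,0,0],[0,0,0],[0,0,0],[0,0,0],[0,0,0],[0,0,0],[0,0,0]],"delta_rot":[[0,0,-6.5],[0,0,-6.5],[0,0,-6.5],[0,0,-6.5],[0,0,-6.5],[0,0,-6.5],[0,0,-6.5],[0,0,-6.5],[0,0,-6.5]]}' 0.36 >/dev/null
python3 -m jog '{"slide":[[0,0,0],[0,0,0],[0,0,0],[0,0,0],[0,0,0],[0,0,0],[0,0,0],[0,0,0],[0,0,0],[0,0,0]],"delta_rot":[[0,0,-6.5],[0,0,-6.5],[0,0,-6.5],[0,0,-6.5],[0,0,-6.5],[0,0,-6.5],[0,0,-6.5],[0,0,-6.5],[0,0,-6.5],[0,0,0]]}'
python3 ring.py; python3 -c "
from h import *
to(.6425,.144,.19,177)"
```

```text
time_s: 24.9
eef_pos: [0.5583, -0.0363, 0.2786]
ee_rot: [180.0, -0.0, 177.2]
wrist_force: [0.2, 0.2, -1.0]
width: 0.031
grasp_force: 0.0
shot 20
lid top z 12623 [0.0005 0.0004 0.0698]
knob [0.5955 0.0104 0.0994] [0.5962 0.0106 0.0976]
tab 293 [489.1 130.7] size 21.7 10.4 ang 9.6 [0.489  0.1295 0.1082] [116.  44.  42.]
tab 221 [ 593.9 -181.5] size 22.0 10.1 ang 41.6 [ 0.5931 -0.1806  0.1079] [148. 134.  59.]
tab 235 [641.5 146.1] size 10.8 23.4 ang 67.9 [0.6404 0.1449 0.108 ] [59. 61. 60.]
tab 205 [ 628.9 -133.3] size 22.7 9.6 ang 13.8 [ 0.6282 -0.1325  0.1082] [54. 54. 53.]
at [ 0.5582 -0.0364  0.2787] [ 1.7996e+02 -4.0000e-02  1.7696e+02] slide(before turn) [-0.0746  0.1846  0.0888] after turn [-0.0747  0.1846  0.0887] rows 7 turn [ 0.04 -0.04 -0.04]
```

```bash
ls -t pics|head -1; cp pics/$(ls -t pics|head -1) pics/view_ring.png
```

```text
r20.png
```

View pics/view_ring.png

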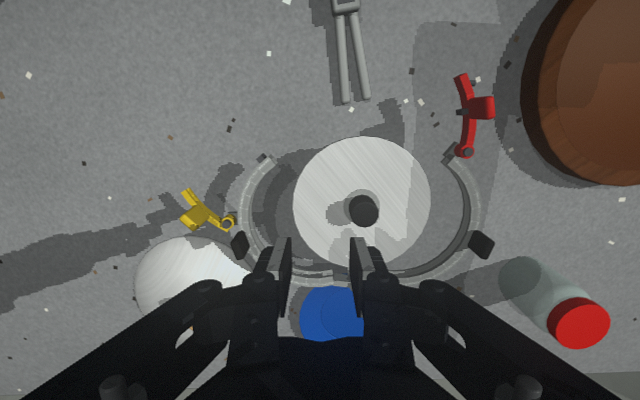

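```bash
python3 -m jog '{"slide":[[-0.0107,0.0264,0.0127],[-0.0107,0.0264,0.0127],[-0.0107,0.0264,0.0127],[-0.0107,0.0264,0.0127],[-0.0107,0.0264,0.0127],[-0.0107,0.0264,0.0127],[-0.0107,0.0264,0.0127],[0,0,0],[0,0,0]],"delta_rot":[[0,0,0],[0,0,0],[0,0,0],[0,0,0],[0,0,0],[0,0,0],[0,0,0],[0,0,0],[0,0,0]]}'
python3 ring.py;  python3 -c "
from h import *
to(.6415,.1455,.104,177)"
```

```text
time_s: 25.7
eef_pos: [0.6416, 0.1454, 0.1881]
ee_rot: [-180.0, -0.2, 177.1]
wrist_force: [0.1, -0.1, 1.3]
width: 0.0308
grasp_force: 0.0
shot 21
lid top z 28989 [0.0005 0.0004 0.0697]
knob [0.5966 0.013  0.0991] [0.597  0.0115 0.0974]
tab 407 [642.  146.5] size 10.0 24.0 ang 71.6 [0.6408 0.1466 0.1088] [62. 63. 62.]
at [0.6418 0.1442 0.1894] [-1.7997e+02 -1.0000e-01  1.7700e+02] slide(before turn) [0.0003 0.0013 0.0854] after turn [0.0004 0.0013 0.0854] rows 3 turn [-0.03 -0.1   0.  ]
```

```bash
python3 -m jog '{"slide":[[0,0.0015,0.03],[0,0,0.03],[0,0,0.02],[0,0,0.006],[0,0,0],[0,0,0]],"delta_rot":[[0,0,0],[0,0,0],[0,0,0],[0,0,0],[0,0,0],[0,0,0]]}'
python3 -c "
from h import *
C=np.array([.5975,.0104])
def H(phi): return C+.106*np.array([np.cos(phi),np.sin(phi)])
L=np.array([.642,.1465]);Rt=np.array([.6298,-.1335])
q=least_squares(lambda v:[np.hypot(*(L-H(v[0])))-.1558,np.hypot(*(Rt-H(v[0])))-.1558],[0]);phi=q.x[0];h=H(phi)
print('phi',np.degrees(phi),'H',h,q.fun)
for s,T in((1,L),(-1,Rt)):
  a=np.arctan2(*(T-h)[::-1]); cl=phi+s*np.radians(146.1); th=(cl-a)*s%(2*np.pi)
  print('theta',np.degrees(th))
  for k in np.linspace(1,0,7): print((h+.1558*np.array([np.cos(cl-s*k*th),np.sin(cl-s*k*th)])).round(4))
to(.5,.1,.1)
"
```

```text
time_s: 26.25
eef_pos: [0.6429, 0.1443, 0.1061]
ee_rot: [180.0, 0.1, 176.9]
wrist_force: [0.7, 0.4, 0.2]
width: 0.0306
grasp_force: 0.0
phi -3.695790402975147 H [0.70327956 0.00356735] [-0.00028496 -0.00027925]
theta 29.19792980041803
[0.6419 0.1468]
[0.63  0.141]
[0.6186 0.1343]
[0.6078 0.1267]
[0.5977 0.1181]
[0.5883 0.1087]
[0.5798 0.0986]
theta 31.600760923706027
[ 0.6297 -0.1337]
[ 0.6174 -0.1264]
[ 0.6058 -0.118 ]
[ 0.5951 -0.1085]
[ 0.5852 -0.0981]
[ 0.5764 -0.0868]
[ 0.5686 -0.0748]
at [0.6429 0.1443 0.1061] [1.7995e+02 1.1000e-01 1.7692e+02] slide(before turn) [ 0.1403 -0.0519  0.0058] after turn [ 0.1403 -0.0519  0.0061] rows 5 turn [0.05 0.11 0.  ]
```

```bash
python3 -m jog '{"slide":[[0,-0.005,0],[0.0116,-0.0064,0],[0.0110,-0.0073,0],[0.0104,-0.0082,0],[0.0096,-0.0091,0],[0.0089,-0.0099,0],[0.004,-0.0052,0],[0.004,-0.0053,0],[0,0,0],[0,0,0]],"delta_rot":[[0,0,0],[0,0,0],[0,0,0],[0,0,0],[0,0,0],[0,0,0],[0,0,0],[0,0,0],[0,0,0],[0,0,0]]}'
python3 -m jog '{"slide":[[0,-0.002,0],[0,-0.002,0],[0,0,0],[0,0,0]],"delta_rot":[[0,0,0],[0,0,0],[0,0,0],[0,0,0]]}'
python3 ring.py
```

```text
time_s: 27.08
eef_pos: [0.5793, 0.0927, 0.1069]
ee_rot: [179.8, 0.0, 177.0]
wrist_force: [-3.6, 3.2, 1.5]
width: 0.0308
grasp_force: 2.0
time_s: 27.42
eef_pos: [0.5779, 0.0906, 0.1067]
ee_rot: [179.6, -0.1, 177.2]
wrist_force: [-7.6, 7.8, 3.7]
width: 0.0308
grasp_force: 4.5
shot 22
lid top z 32379 [0.0008 0.0007 0.0698]
knob [0.5888 0.0094 0.0988] [0.5919 0.0104 0.0973]
tab 312 [462.3  15.7] size 4.0 9.6 ang 8.2 [0.4625 0.0161 0.1063] [103.  41.  38.]
tab 436 [576.3  68.8] size 12.0 23.4 ang 88.4 [0.5701 0.0709 0.1093] [62. 64. 63.]
tab 1432 [575.9 101.4] size 22.2 29.3 ang 50.0 [0.5757 0.1023 0.1089] [55. 57. 56.]
```

```bash
python3 -m jog '{"slide":[[0,0.008,0],[0,0,0],[0,0,-0.02],[0,0,-0.03],[0,0,-0.03],[0,0,0]],"delta_rot":[[0,0,0],[0,0,0],[0,0,0],[0,0,0],[0,0,0],[0,0,0]]}'
python3 -m jog '{"slide":[[-0.0085,-0.0326,0],[-0.0085,-0.0326,0],[-0.0085,-0.0326,0],[-0.0085,-0.0326,0],[-0.0085,-0.0326,0],[-0.0085,-0.0326,0],[-0.0085,-0.0326,0],[0,0,0],[0,0,0]],"delta_rot":[[0,0,0],[0,0,0],[0,0,0],[0,0,0],[0,0,0],[0,0,0],[0,0,0],[0,0,0],[0,0,0]]}'
python3 ring.py;  python3 -c "
from h import *
to(.6297,-.1337,.105,177)"
```

```text
time_s: 27.97
eef_pos: [0.5847, 0.0958, 0.1928]
ee_rot: [179.8, 0.8, 177.0]
wrist_force: [2.0, -0.0, 1.2]
width: 0.0307
grasp_force: 0.0
time_s: 28.72
eef_pos: [0.6281, -0.1382, 0.1851]
ee_rot: [-180.0, 0.1, 176.8]
wrist_force: [-0.6, 0.0, -0.7]
width: 0.0307
grasp_force: 0.0
shot 23
lid top z 29730 [0.0006 0.0011 0.0698]
knob [0.5961 0.0085 0.0991] [0.5968 0.0103 0.0975]
tab 452 [ 594.1 -182.3] size 21.3 10.5 ang 40.6 [ 0.5934 -0.1815  0.1086] [145. 131.  60.]
tab 415 [ 629.2 -134.1] size 23.4 9.9 ang 13.4 [ 0.6282 -0.134   0.1088] [62. 63. 62.]
at [ 0.6279 -0.1366  0.185 ] [1.7999e+02 9.0000e-02 1.7689e+02] slide(before turn) [-0.0015  0.0029  0.08  ] after turn [-0.0017  0.003   0.08  ] rows 3 turn [ 0.01  0.09 -0.11]
```

```bash
python3 -m jog '{"slide":[[-0.0015,0.0025,0.03],[0,0,0.03],[0,0,0.018],[0,0,0.004],[0,0,0],[0,0,0]],"delta_rot":[[0,0,0],[0,0,0],[0,0,0],[0,0,0],[0,0,0],[0,0,0]]}'
python3 -m jog '{"slide":[[0,0.005,0],[0.0127,0.0066,0],[0.0120,0.0078,0],[0.0112,0.0089,0],[0.0104,0.0099,0],[0.0094,0.0108,0],[0.0042,0.0058,0],[0.0042,0.0058,0],[0,0,0],[0,0,0]],"delta_rot":[[0,0,0],[0,0,0],[0,0,0],[0,0,0],[0,0,0],[0,0,0],[0,0,0],[0,0,0],[0,0,0],[0,0,0]]}'
python3 -m jog '{"slide":[[0,0.002,0],[0,0.002,0],[0,0,0],[0,0,0]],"delta_rot":[[0,0,0],[0,0,0],[0,0,0],[0,0,0]]}'
```

```text
time_s: 29.27
eef_pos: [0.63, -0.132, 0.1038]
ee_rot: [180.0, 0.1, 177.1]
wrist_force: [-0.1, -0.0, 1.0]
width: 0.0305
grasp_force: 0.0
time_s: 30.1
eef_pos: [0.5672, -0.0697, 0.1044]
ee_rot: [-179.8, -0.0, 177.0]
wrist_force: [-5.1, -3.7, 2.6]
width: 0.031
grasp_force: 2.3
time_s: 30.43
eef_pos: [0.566, -0.0675, 0.1042]
ee_rot: [-179.7, -0.2, 176.9]
wrist_force: [-9.6, -8.2, 5.3]
width: 0.0307
grasp_force: 4.8
```

```bash
python3 -m jog '{"slide":[[0,-0.008,0],[0,0,0],[0,0,-0.02],[0,0,-0.03],[0,0,-0.035],[0,0.01,-0.035],[0,0.01,-0.035],[0,0,-0.01],[0,0,0],[0,0,0]],"delta_rot":[[0,0,0],[0,0,0],[0,0,0],[0,0,0],[0,0,0],[0,0,0],[0,0,0],[0,0,0],[0,0,0],[0,0,0]]}'
python3 ring.py; cp pics/$(ls -t pics|head -1) pics/view2.png
```

```text
time_s: 31.27
eef_pos: [0.5699, -0.0527, 0.2682]
ee_rot: [180.0, 0.2, 177.0]
wrist_force: [-0.1, -0.0, -0.3]
width: 0.0305
grasp_force: 0.0
shot 24
lid top z 13339 [0.0006 0.0005 0.0698]
knob [0.5955 0.0102 0.0993] [0.5966 0.0108 0.0975]
tab 316 [453.9  10.5] size 21.4 10.3 ang 40.3 [0.4543 0.0098 0.1087] [128.  65.  64.]
tab 247 [ 514.9 -101.1] size 21.7 10.1 ang 10.7 [ 0.5146 -0.1005  0.1088] [161. 144.  57.]
tab 224 [570.1 -77.7] size 9.8 24.1 ang 72.5 [ 0.5691 -0.0773  0.109 ] [65. 66. 64.]
tab 270 [579.3  97.9] size 23.7 10.3 ang 10.0 [0.5789 0.0968 0.1082] [52. 53. 52.]
```

View pics/view2.png

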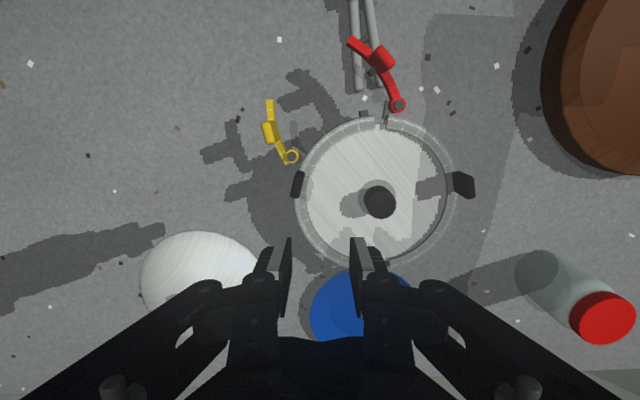

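```bash
python3 -m jog '{"slide":[[0.0115,0.006,0.006],[0.0115,0.006,0.006],[0.0115,0.006,0.006],[0.0115,0.006,0.006],[0.0115,0.006,0.006],[0.0115,0.006,0.006],[0.0115,0.006,0.006],[0.0115,0.006,0.006],[0.0115,0.006,0.006],[0.0115,0.006,0.006]],"delta_rot":[[0,0,0],[0,0,0],[0,0,0],[0,0,0],[0,0,0],[0,0,0],[0,0,0],[0,0,0],[0,0,0],[0,0,0]]}' >/dev/null
python3 -m jog '{"slide":[[0,0,0],[0,0,0],[0,0,0],[0,0,0],[0,0,0],[0,0,0],[0,0,0],[0,0,0],[0,0,0],[0,0,0]],"delta_rot":[[0,0,6.84],[0,0,6.84],[0,0,6.84],[0,0,6.84],[0,0,6.84],[0,0,6.84],[0,0,6.84],[0,0,6.84],[0,0,6.84],[0,0,6.84]]}' >/dev/null
python3 -m jog '{"slide":[[0,0,0],[0,0,0],[0,0,0],[0,0,0],[0,0,0],[0,0,0],[0,0,0],[0,0,0],[0,0,0],[0,0,0]],"delta_rot":[[0,0,6.84],[0,0,6.84],[0,0,6.84],[0,0,6.84],[0,0,6.84],[0,0,6.84],[0,0,6.84],[0,0,6.84],[0,0,6.84],[0,0,6.84]]}' >/dev/null
python3 -m jog '{"slide":[[0,0,0],[0,0,0]],"delta_rot":[[0,0,0],[0,0,0]]}'
python3 ring.py; python3 -c "
from h import *
to(.454,.010,.105,40.3)"
```

```text
time_s: 33.98
eef_pos: [0.4563, 0.0127, 0.2057]
ee_rot: [-179.9, 0.1, 40.4]
wrist_force: [-0.2, -0.1, 0.7]
width: 0.0311
grasp_force: 0.0
shot 25
lid top z 25516 [0.0005 0.0003 0.0698]
knob [0.5963 0.0113 0.0993] [0.5969 0.0105 0.0976]
tab 135 [571.4  94.3] size 5.4 11.9 ang 49.1 [0.5708 0.0947 0.1076] [29. 29. 29.]
tab 482 [570.6 -77.3] size 10.6 24.1 ang 71.5 [ 0.5699 -0.0762  0.1081] [56. 57. 56.]
tab 315 [454.7  10.6] size 21.4 9.1 ang 40.2 [0.4553 0.0111 0.1088] [159.  45.  42.]
tab 377 [ 515.2 -100.9] size 22.2 10.5 ang 11.4 [ 0.5155 -0.0996  0.108 ] [132. 120.  56.]
at [0.4566 0.0127 0.2061] [-1.7988e+02  1.0000e-01  4.0360e+01] slide(before turn) [-0.0035  0.0006  0.1011] after turn [-0.0037  0.0004  0.1011] rows 3 turn [-0.12  0.1   0.06]
```

```bash
python3 -m jog '{"slide":[[-0.0025,0.0005,0.03],[0,0,0.035],[0,0,0.03],[0,0,0.009],[0,0,0],[0,0,0]],"delta_rot":[[0,0,0],[0,0,0],[0,0,0],[0,0,0],[0,0,0],[0,0,0]]}'
python3 -m jog '{"slide":[[0,0.005,0],[0,0.005,0],[-0.0009,0.0052,0],[-0.0009,0.0052,0],[-0.0009,0.0052,0],[-0.0009,0.0052,0],[-0.0009,0.0052,0],[-0.0009,0.0052,0],[0,0,0],[0,0,0]],"delta_rot":[[0,0,0],[0,0,0],[0,0,-6.4],[0,0,-6.4],[0,0,-6.4],[0,0,-6.4],[0,0,-6.4],[0,0,-6.4],[0,0,0],[0,0,0]]}'
python3 -c "
from h import *
to(.4967,-.0153,.104,104.3)"
```

```text
time_s: 34.53
eef_pos: [0.456, 0.0109, 0.1037]
ee_rot: [-180.0, 0.0, 40.3]
wrist_force: [0.2, 0.7, -0.2]
width: 0.0308
grasp_force: 0.0
time_s: 35.37
eef_pos: [0.4862, -0.0186, 0.1046]
ee_rot: [179.8, -0.0, 78.4]
wrist_force: [-0.1, -0.1, -1.3]
width: 0.0306
grasp_force: 0.0
at [ 0.4862 -0.0186  0.1046] [ 1.7984e+02 -4.0000e-02  7.8430e+01] slide(before turn) [0.0054 0.0097 0.0006] after turn [0.0006 0.011  0.0006] rows 1 turn [  0.16   0.   -25.87]
```

```bash
python3 -m jog '{"slide":[[0.0024,0.0047,0],[0.0019,0.0049,0],[0.0013,0.0051,0],[0.0008,0.0052,0],[0,0,0],[0,0,0]],"delta_rot":[[0,0,-6.4],[0,0,-6.4],[0,0,-6.4],[0,0,-6.4],[0,0,0],[0,0,0]]}'
python3 -m jog '{"slide":[[0,0.0015,0],[0,0.0015,0],[0,0,0],[0,0,0]],"delta_rot":[[0,0,0],[0,0,0],[0,0,0],[0,0,0]]}'
```

```text
time_s: 35.87
eef_pos: [0.5055, -0.0124, 0.1039]
ee_rot: [179.9, -0.0, 104.0]
wrist_force: [0.0, -0.1, 0.6]
width: 0.0303
grasp_force: 0.1
time_s: 36.2
eef_pos: [0.5074, -0.0119, 0.1036]
ee_rot: [-179.9, 0.0, 104.1]
wrist_force: [-3.3, -2.5, 3.7]
width: 0.0305
grasp_force: 2.1
```

```bash
python3 -m jog '{"slide":[[0,0.0015,0],[0,0.0015,0],[0,0,0],[0,0,0]],"delta_rot":[[0,0,0],[0,0,0],[0,0,0],[0,0,0]]}'
python3 -m jog '{"slide":[[0,-0.012,0],[0,0,0],[0,0,-0.02],[0,0,-0.035],[0,0,-0.035],[0,0,-0.035],[0,0,0],[0,0,0]],"delta_rot":[[0,0,0],[0,0,0],[0,0,0],[0,0,0],[0,0,0],[0,0,0],[0,0,0],[0,0,0]]}'
python3 ring.py; cp pics/$(ls -t pics|head -1) pics/view3.png
```

```text
time_s: 36.53
eef_pos: [0.5077, -0.0114, 0.1033]
ee_rot: [-179.6, -0.0, 104.1]
wrist_force: [-9.8, -2.8, 8.3]
width: 0.0307
grasp_force: 5.3
time_s: 37.2
eef_pos: [0.5021, -0.0134, 0.2313]
ee_rot: [179.5, 0.1, 104.2]
wrist_force: [-0.2, -0.2, -0.2]
width: 0.0307
grasp_force: 0.0
shot 26
lid top z 18434 [0.0002 0.0001 0.0698]
knob [0.5958 0.0116 0.0993] [0.5967 0.0108 0.0974]
tab 402 [580.7  99.6] size 23.5 10.1 ang 10.6 [0.5797 0.099  0.1088] [45. 46. 45.]
tab 260 [496.6 -12.3] size 9.0 22.2 ang 14.0 [ 0.4962 -0.0111  0.1089] [151.  50.  47.]
tab 257 [514.5 -98.8] size 21.1 10.3 ang 9.9 [ 0.5142 -0.0978  0.1079] [155. 138.  47.]
```

View pics/view3.png

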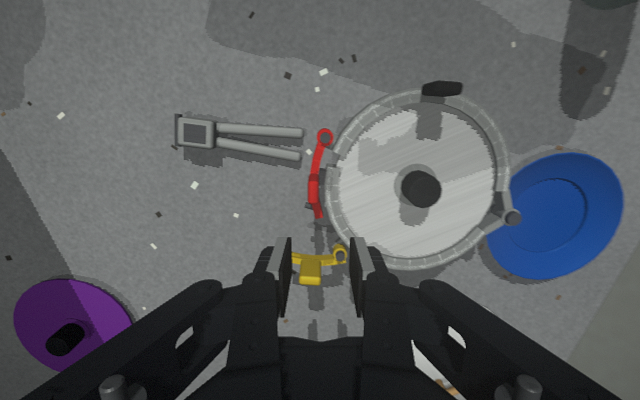

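```bash
python3 -m jog '{"slide":[[0,0,0],[0,0,0],[0,0,0],[0,0,0],[0,0,0],[0,0,0],[0,0,0],[0,0,0],[0,0,0]],"delta_rot":[[0,0,-6.66],[0,0,-6.66],[0,0,-6.66],[0,0,-6.66],[0,0,-6.66],[0,0,-6.66],[0,0,-6.66],[0,0,-6.66],[0,0,-6.66]]}' >/dev/null
python3 -m jog '{"slide":[[0,0,0],[0,0,0],[0,0,0],[0,0,0],[0.0037,-0.0296,0.012],[0.0037,-0.0296,0.012],[0.0037,-0.0296,0.012],[0,0,0],[0,0,0]],"delta_rot":[[0,0,-6.66],[0,0,-6.66],[0,0,-6.66],[0,0,-6.66],[0,0,0],[0,0,0],[0,0,0],[0,0,0],[0,0,0]]}'
python3 ring.py; python3 -c "
from h import *
to(.5149,-.101,.104,190.7)"
```

```text
time_s: 38.75
eef_pos: [0.5037, -0.1039, 0.1897]
ee_rot: [179.8, -0.2, -169.4]
wrist_force: [0.0, 1.1, -0.1]
width: 0.0309
grasp_force: 0.0
shot 27
lid top z 6977 [0.0002 0.0005 0.0699]
at [ 0.5042 -0.1031  0.1906] [ 1.7986e+02 -1.6000e-01 -1.6928e+02] slide(before turn) [-0.0112 -0.0002  0.0866] after turn [-0.0109  0.      0.0866] rows 3 turn [ 0.14 -0.16  0.02]ring.py:6: RuntimeWarning: Mean of empty slice.
  m=(z>.093)&(z<.106)&(d<.05);print("knob",W[m].mean(0).round(4),((W[m].max(0)+W[m].min(0))/2).round(4))
  ret = um.true_divide(
Traceback (most recent call last):
  File "ring.py", line 6, in <module>
    m=(z>.093)&(z<.106)&(d<.05);print("knob",W[m].mean(0).round(4),((W[m].max(0)+W[m].min(0))/2).round(4))
                                                                     ~~~~~~~~^^^
ValueError: zero-size array to reduction operation maximum which has no identity
```

```bash
python3 -m jog '{"slide":[[-0.0112,0,0.01],[0,0,0],[0,0,0.03],[0,0,0.03],[0,0,0.018],[0,0,0],[0,0,0]],"delta_rot":[[0,0,0],[0,0,0],[0,0,0],[0,0,0],[0,0,0],[0,0,0],[0,0,0]]}'
python3 -m jog '{"slide":[[0,0.005,0],[0,0.005,0],[0.0004,0.0032,0],[0.0004,0.0032,0],[0.0004,0.0032,0],[0.0004,0.0032,0],[0.0004,0.0032,0],[0.0004,0.0032,0],[0,0,0],[0,0,0]],"delta_rot":[[0,0,0],[0,0,0],[0,0,5.94],[0,0,5.94],[0,0,5.94],[0,0,5.94],[0,0,5.94],[0,0,5.94],[0,0,0],[0,0,0]]}'
python3 -c "
from h import *
to(.5194,-.0582,.104,131.3)"
```

```text
time_s: 39.38
eef_pos: [0.5151, -0.0999, 0.104]
ee_rot: [179.9, -0.1, -169.1]
wrist_force: [-0.1, -0.4, -0.1]
width: 0.0306
grasp_force: 0.0
time_s: 40.22
eef_pos: [0.514, -0.0717, 0.1058]
ee_rot: [179.9, 0.1, 155.3]
wrist_force: [0.1, -0.7, 0.9]
width: 0.0309
grasp_force: 0.0
at [ 0.514  -0.0717  0.1058] [1.7991e+02 1.3000e-01 1.5535e+02] slide(before turn) [0.0007 0.0146 0.0019] after turn [0.0066 0.013  0.0018] rows 1 turn [ 0.11  0.11 24.05]
```

```bash
python3 -m jog '{"slide":[[0.0003,0.0036,0],[0.0007,0.0036,0],[0.001,0.0035,0],[0.0013,0.0034,0],[0,0,0],[0,0,0]],"delta_rot":[[0,0,6],[0,0,6],[0,0,6],[0,0,6],[0,0,0],[0,0,0]]}'
python3 -m jog '{"slide":[[0,0.0015,0],[0,0.0015,0],[0,0,0],[0,0,0]],"delta_rot":[[0,0,0],[0,0,0],[0,0,0],[0,0,0]]}'
```

```text
time_s: 40.72
eef_pos: [0.5186, -0.0584, 0.105]
ee_rot: [179.9, 0.0, 131.4]
wrist_force: [0.1, 0.1, 0.0]
width: 0.0305
grasp_force: 0.0
time_s: 41.05
eef_pos: [0.5201, -0.0567, 0.1044]
ee_rot: [-180.0, -0.0, 131.2]
wrist_force: [-2.7, -0.9, 1.9]
width: 0.0306
grasp_force: 1.2
```

```bash
python3 -m jog '{"slide":[[0,0.0015,0],[0,0.0015,0],[0,0,0],[0,0,0]],"delta_rot":[[0,0,0],[0,0,0],[0,0,0],[0,0,0]]}'
python3 -m jog '{"slide":[[0,-0.012,0],[0,0,0],[0,0,-0.02],[0,0,-0.035],[0,0,-0.035],[0,0,-0.035],[0.01,-0.03,0],[0.01,-0.03,0],[0.01,-0.01,0],[0,0,0]],"delta_rot":[[0,0,0],[0,0,0],[0,0,0],[0,0,0],[0,0,0],[0,0,0],[0,0,0],[0,0,0],[0,0,0],[0,0,0]]}'
python3 ring.py; cp pics/$(ls -t pics|head -1) pics/view4.png
```

```text
time_s: 41.38
eef_pos: [0.5204, -0.0563, 0.1043]
ee_rot: [-179.7, -0.0, 131.1]
wrist_force: [-7.2, -5.4, 5.8]
width: 0.0305
grasp_force: 4.7
time_s: 42.22
eef_pos: [0.4392, -0.0861, 0.23]
ee_rot: [179.9, -0.0, 131.1]
wrist_force: [-1.0, 0.7, 0.2]
width: 0.0307
grasp_force: 0.0
shot 28
lid top z 16741 [0.0003 0.0001 0.0699]
knob [0.5945 0.0105 0.0991] [0.5968 0.0109 0.0973]
tab 427 [580.   99.2] size 24.2 10.3 ang 7.8 [0.5788 0.0982 0.1082] [58. 59. 58.]
tab 322 [495.4 -12.4] size 9.7 21.7 ang 14.4 [ 0.4945 -0.0124  0.1084] [128.  61.  58.]
tab 273 [511.2 -63.9] size 10.2 21.2 ang 42.8 [ 0.5101 -0.0638  0.1083] [139. 122.  42.]
tab 229 [567.  -73.8] size 10.0 22.7 ang 71.2 [ 0.5647 -0.073   0.1084] [67. 69. 67.]
```

View pics/view4.png

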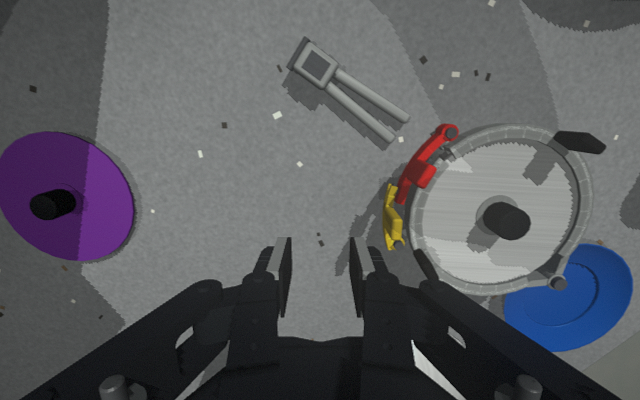

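```bash
python3 -c "
from rig import r
print(r.job_done())"
```

```text
the job is handed in; nothing more can be done
None
```

I handed the job in at about 42 s. Both cakes on the board are in the canister with the lid seated on the flange, both ring halves, the lever and the hook closed, and the bystanders left alone. The last wrist image agrees, but the judge returned no verdict.

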